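# Set up a falling-ball test and hand the ball over in its dish

## Robot

A 6-joint arm with a two-finger parallel gripper is mounted at the origin on the work surface. World frame = base frame: x ahead of the robot, y to its left, z up, the work surface at z = 0. Lengths are in m, angles in rad, forces in N, time in s.
With the tool pointing down it reaches from about 0.4 to 0.925 m from the base axis. Payload 12.5 kg.
Tool frame: the origin (TCP) lies on the centre line of the jaws, within the pads' length; the fingertips stand 22 mm ahead of it and the grasp point (between the pads) lies 3 mm ahead of it; z points along the fingers, y is the direction in which the jaws open and shut (so a half turn about z gives the same grasp; the last joint's range is limited). The gripper opens to 95 mm and grips with 3 to 60 N. Pads are 20 mm wide; open, the fingers measure 119 mm over their backs; the gripper's body (75 mm by 180 mm) begins 59 mm behind the grasp point.
Start: joints at [1.238, 0.491, 1.559, -0, 1.092, -0.106], TCP at [0.141, 0.609, 0.237] pointing down, gripper open.
Joint ranges: [-3.1, 3.1], [-0.84, 2.19], [0.05, 2.79], [-1.13, 4.28], [0.06, 2.93], [-2.69, 2.69]. Speed limits (rad/s): [2.22, 2.22, 2.79, 3.14, 3.14, 3.14].

## Interface

Orientations are given as a 3x3 rotation matrix whose columns are the frame's x, y, z axes.
In Python, from rig import read_state, get_image, job_done gives the robot as it stands.
- The arm moves only by the shell command python3 -m crank 'ROWS' [FORCE]. ROWS is JSON, one flat list of numbers, 7 for each row, row after row: the turn, a rotation vector about the tool's x, y, z in degrees, then the shift along the tool's x, y, z in mm, then the opening, from -1 (shut) to 1 (fully open). In form: [rx, ry, rz, tx, ty, tz, hand, rx, ry, rz, tx, ty, tz, hand, ...]. A call has 1 to 12 rows; each row is the pose to reach, as a shift and turn from the pose measured when the call began, along the tool's axes at that moment; what a row does not reach only later rows make up. A row lasts 1/8 s, in which the tool goes at most 62.5 mm and 10.7 degrees, less where a joint would pass 70% of its speed; a pose out of reach is approached as far as the arm can. A call with a gripper value outside its range is refused whole. The fingers move at their own pace and stop on an object; FORCE is the grip in N (left out, the last holds). Time passes only in rows, so rows that repeat a pose let the fingers close. It gives the time, the measured TCP pose, the force and the opening at its end, in the units of the state.
- read_state(): the state, without advancing time (a new reading comes with each control period).
- get_image(name): name is "side" or "top" or "wrist"; returns a dict with "color" (384x512x3 uint8, blue, green, red), "z_map" (384x512 float32, m along the optical axis (not along the pixel's ray), 0 where there is no reading), "camera_matrix" (3x3 intrinsics, pixels), "k1" (the pictures are not rectified: a ray, as slopes to the right and down, at radius r is drawn at 1 + k1 r^2 times it, then the intrinsics apply), "camera_from_world" (4x4, takes a point from world to camera coordinates); the wrist camera has in their place "hand_eye" (4x4, takes a point from camera to tool coordinates, whose origin is the TCP and whose axes are the flange's). Camera axes: x right, y up, looking along -z (the intrinsics and any distortion apply to the point x, -y, -z); pixel columns grow to the right and rows downward; lengths in m; the calibration is good to about 2 mm. A picture is of the moment at which its call begins: read the wrist's pose just before it.
- job_done(): hands the job in, once; it reports no verdict.
The state is a dict: "time_s": time; "q": joint angles; "qvel": joint speeds; "effort": joint torques, N m; "tool_pos": TCP position; "ee_rot": TCP orientation; "contact_force": force on the tool from outside, world axes, zero at the start; "ft_torque": the same for the moment, N m; "grip_width": finger opening in m.
Only numpy, scipy, OpenCV 4.12 (cv2) and the standard library are available. Lean on these libraries where they do the work, as an engineer would, in place of code of your own. Each camera call takes 0.05 s, during which the arm holds its last target.

## Task

Get the falling-ball test ready: lay the thick rubber backing disc on the middle of the round steel sample plate and the thinner aluminium lid coupon centred on top of it. Then lift the dish with the loose steel ball by the dish's short lug, turn it about a quarter turn so that its long handle points straight away from you across the bench, for the operator to take, and finish still holding it by the lug, level and still, a good hand's breadth (over 10 cm) clear of the bench. The ball must stay in the middle of the dish without ever rolling out to the rim or being touched, and everything else on the bench stays where it is.

Things in the scene. Friction and masses are not known exactly. Their poses are not given: they have to be found in the camera images.
- plate_top (a point): Centre of the top face of the sample plate: a dark round steel plate, 130 mm across and 10 mm high, with two turned circles (68 and 100 mm across) about its centre. Heavy, fixed to the bench; its top face is 10 mm above the bench.
- pad_center (a point): Centre (half-way up) of the backing disc: plain black rubber, 64 mm across, 12 mm thick, 50 g, lying flat on the bench.
- coupon_center (a point): Centre (half-way up) of the lid coupon: plain aluminium disc, 56 mm across, 8 mm thick, 50 g, lying flat on the bench.
- dish: Ball dish: shallow round aluminium dish, 116 mm across, rim 22 mm high, 150 g. Origin at the centre of its underside, z up, x along the long handle. Inside: flat spot 20 mm across, 8 mm above the underside, then a 9 degree cone up to the rim wall, 109 mm across. Black handle, 15 mm thick, out to 188 mm along +x; short lug along -x. The handle starts roughly towards the robot's left (+y), within 23 degrees.
- dish_lug (a point): Grip point in the middle of the short lug, 86 mm from the dish centre along dish -x, 28 mm above its underside. The lug is an upright-sided aluminium bar 14 mm wide (dish y), 20 mm high (18 to 38 mm above the underside), 62 to 106 mm from the centre; grip it across its width from above. Same axes as the dish.
- dish_handle (a point): Middle of the dish's long handle, 130 mm from the dish's centre along its +x, 32 mm above its underside.
- ball_center (a point): Centre of the loose steel ball, 28 mm across, 90 g, free to roll in the dish; at rest in the dish's middle its centre is 22 mm above the dish's underside.
- ball: The same ball (its axes turn as it rolls).
- bench_far (a point): A fixed point on the bench top, on the centre line ahead of the robot towards the far side; its x axis points straight away from the robot, across the bench: the direction in which the long handle must point at the end.
- cell_a: Bystander: a grey cylindrical battery cell standing upright, 21 mm across, 70 mm high. Origin at its foot.
- cell_b: Bystander: another such cell standing upright. Origin at its foot.
- pack: Bystander: glued row of 13 grey cells lying flat, 71 x 284 x 21 mm, 0.9 kg. Origin under its centre; x along the cells, y along the row.
- tape: Bystander: ring-shaped roll of amber tape lying flat, 70 mm across with a 54 mm hole, 24 mm high. Origin under its centre.
- jar: Bystander: clear screw jar with a white cap, 56 mm across, 60 mm high. Origin under its centre.
- driver: Bystander: black screwdriver lying on the bench, 190 mm long. x along its length.
- meter: Bystander: black multimeter lying flat, 160 x 82 x 38 mm. Origin under its centre.
- coupon: The same coupon as a body; origin at the centre of its underside.

How it is judged:
By the outcome, as a careful person would: the job done as asked, in the order asked, and still so for the second after the job is handed in, while the arm keeps its last pose, push and grip.
It also fails if it takes over 61 s, if anything falls off the work surface, if the arm or the gripper's body presses on something with over 40 N, if the wrist force passes 120 N, or if a joint passes its speed limit or range.

## Working session

There is one attempt and no reset: what is moved stays moved. The work goes in short steps, Python scripts to look and compute and a shell command to move; the robot and the scene stay as the last step left them, time stands still between calls to the robot, and variables do not carry over. Pictures are saved under pics/ and viewed, and the job is handed in when it is done.

```bash
ls; mkdir -p pics; cat > h.py <<'E'
import numpy as np, cv2
from rig import read_state, get_image
def shot(n,f):
    s=read_state(); d=get_image(n); cv2.imwrite('pics/'+f,d['color']); np.savez('/tmp/'+n+'.npz',**{k:v for k,v in d.items()},tp=s['tool_pos'],er=s['ee_rot']); return d,s
def load(n): return dict(np.load('/tmp/'+n+'.npz'))
def world_map(d):
    K=d['camera_matrix'];k1=float(d['k1']);z=d['z_map'];H,W=z.shape
    u,v=np.meshgrid(np.arange(W),np.arange(H))
    p=np.stack([u,v],-1).reshape(-1,1,2).astype(float)
    n=cv2.undistortPoints(p,K,np.array([k1,0,0,0.])).reshape(H,W,2)
    P=np.stack([n[...,0]*z,-n[...,1]*z,-z,np.ones_like(z)],-1)
    if 'camera_from_world' in d: T=np.linalg.inv(d['camera_from_world'])
    else:
        Tw=np.eye(4);Tw[:3,:3]=d['er'];Tw[:3,3]=d['tp'];T=Tw@d['hand_eye']
    return (P@T.T)[...,:3]
E
python3 - <<'E'
from h import *
for n in ['top','side','wrist']:
    d,s=shot(n,n+'0.png')
    print(n,d['camera_matrix'].tolist(),d['k1'],d.get('camera_from_world'))
print(s)
E
```

```text
pics
top [[348.0010094308347, 0.0, 252.7676633701836], [0.0, 348.0010094308347, 191.4235427709597], [0.0, 0.0, 1.0]] 0.016096060760119338 [[ 0.01354213 -0.99982068 -0.0132373  -0.02844424]
 [ 0.99776582  0.01264577  0.06560076 -0.52464356]
 [-0.0654216  -0.0140961   0.99775814 -0.98913199]
 [ 0.          0.          0.          1.        ]]
side [[460.4863250607187, 0.0, 251.89610239302212], [0.0, 460.4863250607187, 192.64636628846847], [0.0, 0.0, 1.0]] 0.028657189837462894 [[-0.9197146  -0.39248104 -0.00914765  0.46807007]
 [ 0.28818299 -0.69076594  0.66316889 -0.21537116]
 [-0.2666001   0.60728991  0.74841389 -1.15656504]
 [ 0.          0.          0.          1.        ]]
wrist [[299.9527819142909, 0.0, 258.2658614630981], [0.0, 299.9527819142909, 192.0606973530527], [0.0, 0.0, 1.0]] -0.02533842022117974 None
{'time_s': 0.1, 'q': array([ 1.23839280e+00,  4.91478185e-01,  1.55938170e+00, -4.17006615e-05,
        1.09167337e+00, -1.05593075e-01]), 'qvel': array([ 7.38622500e-06, -2.78095757e-03, -8.93636065e-04,  1.33259718e-03,
        2.35285177e-03, -5.57175367e-04]), 'effort': array([ 3.39197155e-03, -6.13620043e+01, -2.58613282e+01,  6.94717071e-02,
        4.68941603e-02, -3.23355584e-05]), 'tool_pos': array([0.14046626, 0.60882103, 0.23613562]), 'ee_rot': array([[-9.74392905e-01,  2.24851933e-01, -2.71955465e-04],
       [ 2.24852089e-01,  9.74392491e-01, -9.01194083e-04],
       [ 6.23561312e-05, -9.39266875e-04, -9.99999557e-01]]), 'contact_force': array([-0.10336546,  0.23033836,  0.07573425]), 'ft_torque': array([ 0.03663359, -0.04283886, -0.00644636]), 'grip_width': 0.09503097811839294}
```

View pics/top0.png

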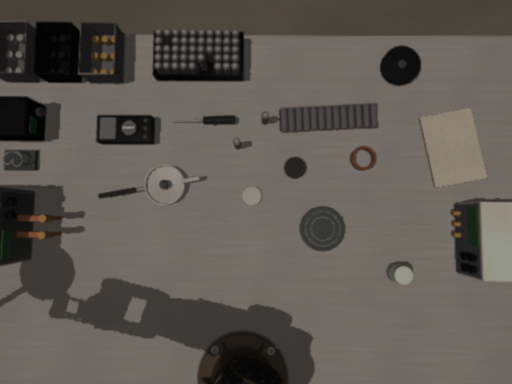

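View pics/side0.png

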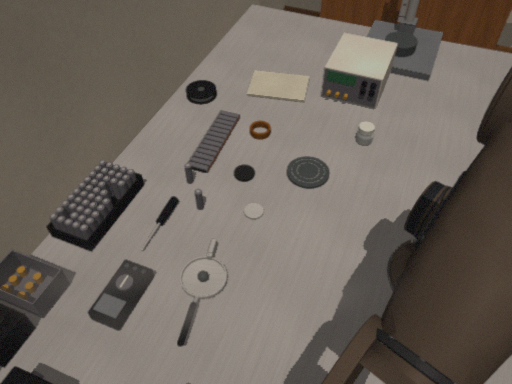

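View pics/wrist0.png

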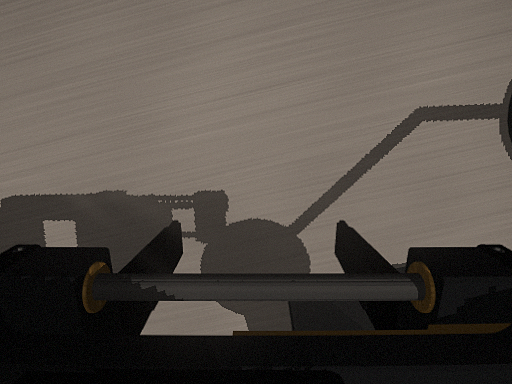

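The top view shows the dish at (165,185), its lug at (192,180) and its handle to the left at (118,192). The coupon is at (252,196), the pad at (295,167) and the plate at (322,229). The cells are at (237,143) and (265,118), the tape at (363,158) and the jar at (403,274). Next I'll measure these.

```bash
cat >> h.py <<'E'
def ray(d,uv,z):
    n=cv2.undistortPoints(np.array(uv,float).reshape(-1,1,2),d['camera_matrix'],np.array([float(d['k1']),0,0,0.])).reshape(-1,2)
    T=np.linalg.inv(d['camera_from_world']) if 'camera_from_world' in d else None
    if T is None:
        Tw=np.eye(4);Tw[:3,:3]=d['er'];Tw[:3,3]=d['tp'];T=Tw@d['hand_eye']
    D=np.c_[n[:,0],-n[:,1],-np.ones(len(n))]@T[:3,:3].T; o=T[:3,3]
    return o+D*((z-o[2])/D[:,2])[:,None]
def proj(d,P):
    P=np.atleast_2d(P); C=np.c_[P,np.ones(len(P))]@d['camera_from_world'].T
    a=C[:,0]/-C[:,2]; b=-C[:,1]/-C[:,2]; r=1+float(d['k1'])*(a*a+b*b); K=d['camera_matrix']
    return np.c_[K[0,0]*a*r+K[0,2],K[1,1]*b*r+K[1,2]]
E
python3 - <<'E'
from h import *
t=load('top');s=load('side')
for n,d,pts in [('top',t,dict(plate=(322,229,.01),pad=(295,167,.012),coup=(252,196,.008),dish=(165,185,.022),lug=(192,180,.038),hand=(118,192,.035),cella=(237,143,.07),cellb=(265,118,.07),tape=(363,158,.024),jar=(403,274,.06))),
 ('side',s,dict(plate=(308,171,.01),pad=(244,173,.012),coup=(254,211,.008),dish=(205,278,.022)))]:
    for k,(u,v,z) in pts.items(): print(n,k,ray(d,(u,v),z)[0].round(4))
W=world_map(t); 
for k,(u,v) in dict(plate=(322,229),pad=(295,167),coup=(252,196),lug=(195,180),hand=(118,192),bench=(280,220)).items(): print(k,W[v,u].round(4))
big=cv2.resize(t['color'][100:280,90:420],None,fx=2.4,fy=2.4,interpolation=cv2.INTER_CUBIC)
cv2.imwrite('pics/topz.png',cv2.convertScaleAbs(big,alpha=1.7))
c=cv2.resize(t['color'][150:220,90:220],None,fx=6,fy=6,interpolation=cv2.INTER_CUBIC)
cv2.imwrite('pics/topdish.png',cv2.convertScaleAbs(c,alpha=1.3))
E
```

```text
top plate [ 0.4195 -0.2224  0.01  ]
top pad [ 0.5982 -0.1436  0.012 ]
top coup [ 0.5122 -0.0194  0.008 ]
top dish [0.54  0.232 0.022]
top lug [0.5539 0.1513 0.038 ]
top hand [0.5173 0.3619 0.035 ]
top cella [0.6551 0.0231 0.07  ]
top cellb [ 0.726  -0.0535  0.07  ]
top tape [ 0.6247 -0.337   0.024 ]
top jar [ 0.3039 -0.4308  0.06  ]
side plate [ 0.4189 -0.2224  0.01  ]
side pad [ 0.5938 -0.1384  0.012 ]
side coup [ 0.5095 -0.0167  0.008 ]
side dish [0.5335 0.237  0.022 ]
plate [ 0.4195 -0.2222  0.0111]
pad [ 0.5983 -0.1437  0.011 ]
coup [ 0.5119 -0.0194  0.0123]
lug [0.554  0.1426 0.0389]
hand [0.5169 0.3589 0.0423]
bench [ 0.4435 -0.1019  0.0018]
```

View pics/topz.png

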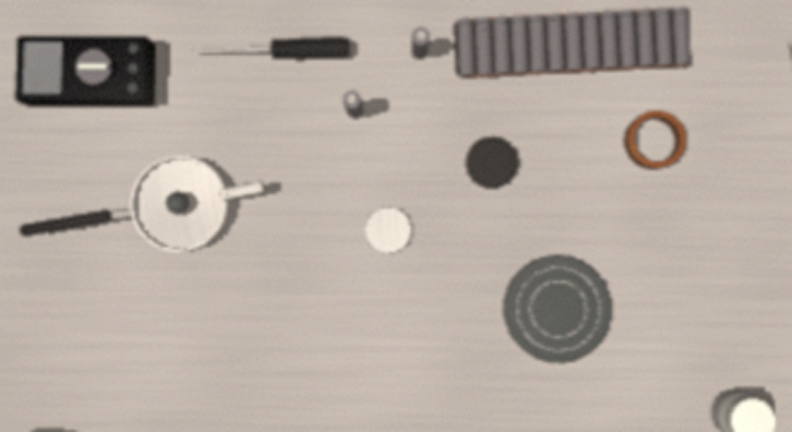

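View pics/topdish.png

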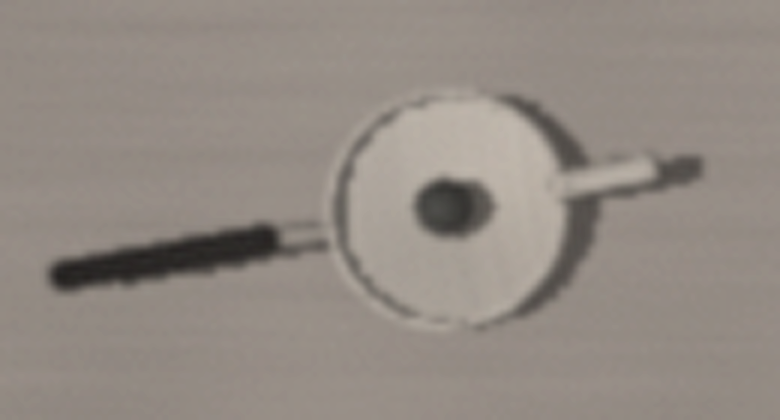

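```bash
python3 - <<'E'
from h import *
def seg(d,u,v,r,f,z):
    g=cv2.cvtColor(d['color'],cv2.COLOR_BGR2GRAY); x0,y0=u-r,v-r
    c=cv2.resize(g[y0:v+r+1,x0:u+r+1],None,fx=8,fy=8,interpolation=cv2.INTER_CUBIC)
    m=f(c).astype(np.uint8); n,l,st,ce=cv2.connectedComponentsWithStats(m)
    k=l[int((r+.5)*8),int((r+.5)*8)]
    cs,_=cv2.findContours((l==k).astype(np.uint8),cv2.RETR_EXTERNAL,cv2.CHAIN_APPROX_NONE)
    q=cs[0][:,0]; q=(q+.5)/8-.5+[x0,y0]
    W=ray(d,q,z)[:,:2].astype(np.float32); (c2,rad)=cv2.minEnclosingCircle(W); e=cv2.fitEllipse(W*1000)
    return k,W.mean(0).round(4),np.round(e[0],1),np.round(e[1],1), g[v,u]
t=load('top');s=load('side')
for n,d,L in [('top',t,[('pad',295,167,14,lambda c:c<85,.012),('coup',252,196,14,lambda c:c>150,.008),('plate',322,229,28,lambda c:c<110,.010)]),
 ('side',s,[('pad',244,173,16,lambda c:c<85,.012),('coup',254,211,16,lambda c:c>150,.008),('plate',308,171,28,lambda c:c<110,.010)])]:
    g=cv2.cvtColor(d['color'],cv2.COLOR_BGR2GRAY)
    for nm,u,v,r,f,z in L:
        print(n,nm,g[v,u-r:u+r+1:3].tolist()); 
        try: print(seg(d,u,v,r,f,z))
        except Exception as e: print(e)
E
```

```text
top pad [109, 62, 37, 36, 35, 36, 34, 34, 41, 107]
(np.int32(1), array([ 0.5973, -0.1432], dtype=float32), array([ 597.5, -142.9]), array([65.1, 67.3]), np.uint8(36))
top coup [111, 114, 136, 135, 136, 138, 136, 137, 99, 109]
(np.int32(0), array([ 0.5122, -0.0194], dtype=float32), array([512.3, -19.3]), array([99.6, 99.7]), np.uint8(135))
top plate [107, 108, 60, 56, 70, 63, 59, 56, 56, 56, 56, 55, 57, 65, 55, 68, 55, 91, 111]
(np.int32(1), array([ 0.4115, -0.2188], dtype=float32), array([ 425.3, -215.3]), array([169.2, 182.4]), np.uint8(56))
side pad [139, 137, 67, 35, 31, 33, 36, 38, 31, 113, 138]
(np.int32(1), array([ 0.5946, -0.1395], dtype=float32), array([ 594.7, -139.7]), array([63.3, 71.5]), np.uint8(33))
side coup [139, 143, 144, 152, 156, 157, 156, 156, 155, 140, 139]
(np.int32(1), array([ 0.5129, -0.0203], dtype=float32), array([513. , -20.4]), array([50.8, 51.7]), np.uint8(157))
side plate [137, 137, 104, 66, 73, 68, 70, 65, 64, 64, 66, 64, 64, 78, 67, 77, 69, 144, 141]
(np.int32(1), array([ 0.4192, -0.2184], dtype=float32), array([ 419.5, -219.2]), array([131.1, 137.6]), np.uint8(66))
```

```bash
cat >> h.py <<'E'
def togo(target,psi=None):
    """target TCP xyz, psi heading of tool x (deg), tool down -> row values"""
    s=read_state(); R=s['ee_rot']; p=s['tool_pos']
    if psi is None: Rt=R
    else:
        a=np.radians(psi); Rt=np.array([[np.cos(a),np.sin(a),0],[np.sin(a),-np.cos(a),0],[0,0,-1.]])
    rv=np.degrees(cv2.Rodrigues(R.T@Rt)[0].ravel()); sh=R.T@(np.array(target)-p)*1000
    print('rot',rv.round(2),'shift',sh.round(1)); return rv,sh
E
python3 - <<'E'
from h import *
w=load('wrist'); print(w['hand_eye'].round(4))
togo([.597,-.143,.20],90)
E
```

```text
[[ 8.000e-04  9.606e-01  2.778e-01  7.830e-02]
 [ 1.000e+00 -1.000e-03  6.000e-04 -6.000e-04]
 [ 9.000e-04  2.778e-01 -9.606e-01 -1.470e-01]
 [ 0.000e+00  0.000e+00  0.000e+00  1.000e+00]]
rot [-4.000e-02  3.000e-02  7.701e+01] shift [-613.9 -629.9   36.7]
```

```bash
python3 -m crank '[0,0,10,-50,-50,5,1, 0,0,20,-92,-94,10,1, 0,0,30,-134,-138,15,1, 0,0,40,-178,-182,20,1, 0,0,50,-222,-226,25,1, 0,0,60,-266,-270,30,1, 0,0,70,-308,-314,36,1, 0,0,77,-352,-358,36,1, 0,0,77,-396,-402,36,1, 0,0,77,-440,-446,36,1, 0,0,77,-484,-492,36,1, 0,0,77,-528,-538,36,1]'
python3 -c "
from h import *
togo([.597,-.143,.20],90)"
```

```text
time_s: 1.65
tool_pos: [0.5319, -0.0315, 0.2006]
ee_rot: [[0.0, 1.0, -0.0], [1.0, -0.0, -0.001], [-0.001, -0.0, -1.0]]
contact_force: [-0.1, 0.5, -0.5]
grip_width: 0.0951
rot [-0.01  0.04 -0.01] shift [-111.5   65.1    0.7]
```

```bash
python3 -c "
from h import *
shot('wrist','w1.png')"
python3 -m crank '[0,0,0,-40,23,0,1, 0,0,0,-85,50,0,1, 0,0,0,-110,64,0,1, 0,0,0,-112,65,0,1, 0,0,0,-112,65,0,1]'
python3 -c "
from h import *
import shutil; shutil.copy('/tmp/wrist.npz','/tmp/wristc.npz')
shot('wrist','w2.png')"
```

```text
time_s: 2.33
tool_pos: [0.5997, -0.1483, 0.2007]
ee_rot: [[0.002, 1.0, 0.002], [1.0, -0.002, -0.002], [-0.002, 0.002, -1.0]]
contact_force: [0.4, 0.4, 0.1]
grip_width: 0.095
```

View pics/w1.png

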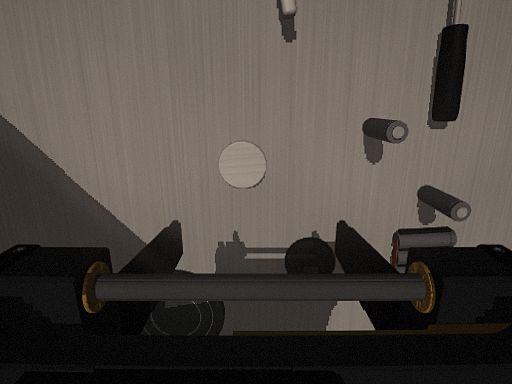

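View pics/w2.png

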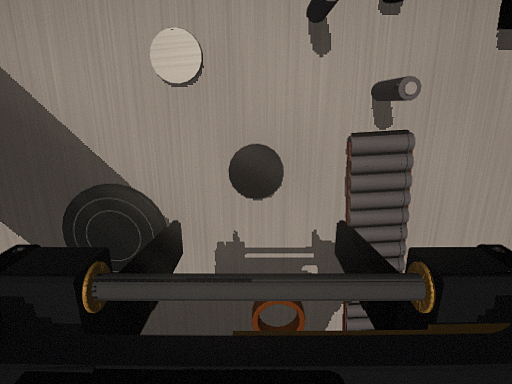

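```bash
python3 - <<'E'
from h import *
c=load('wristc');w=load('wrist')
print(c['tp'],w['tp'])
print('coup w1',ray(c,(243,164.3),.008)); print('pad',ray(w,(256,171.5),.012),'coup',ray(w,(176.3,55.6),.008),'plate',ray(w,(113.5,229),.01))
E
```

```text
[ 0.53194302 -0.03149219  0.20058935] [ 0.59968513 -0.14829002  0.20065731]
coup w1 [[ 0.51435969 -0.01915448  0.008     ]]
pad [[ 0.59739988 -0.14378182  0.012     ]] coup [[ 0.51434658 -0.02034699  0.008     ]] plate [[ 0.42260189 -0.21568268  0.01      ]]
```

```bash
python3 -c "
from h import *
togo([.5973,-.1435,.025],90)"
```

```text
rot [ 0.1   0.12 -0.11] shift [  4.9  -2.7 175.9]
```

```bash
python3 -m crank '[0,0,0,4.8,-2.6,40,1, 0,0,0,4.8,-2.6,85,1, 0.1,0.1,0,4.8,-2.6,125,1, 0.1,0.1,0,4.8,-2.6,160,1, 0.1,0.1,0,4.8,-2.6,174,1, 0.1,0.1,0,4.8,-2.6,176,1, 0.1,0.1,0,4.8,-2.6,176,1, 0.1,0.1,0,4.8,-2.6,176,-0.4, 0.1,0.1,0,4.8,-2.6,176,-0.4, 0.1,0.1,0,4.8,-2.6,176,-0.4]' 20
```

```text
time_s: 3.62
tool_pos: [0.5975, -0.1436, 0.0252]
ee_rot: [[0.002, 1.0, 0.001], [1.0, -0.002, -0.001], [-0.001, 0.001, -1.0]]
contact_force: [0.3, 0.4, 0.1]
grip_width: 0.0705
```

```bash
python3 -m crank '[0,0,0,0,0,0,-0.4, 0,0,0,0,0,0,-0.4, 0,0,0,0,0,0,-0.4, 0,0,0,0,0,-10,-0.4, 0,0,0,0,0,-30,-0.4, 0,0,0,0,0,-60,-0.4]' 20
python3 -c "
from h import *
togo([.4193,-.222,.085],90)"
```

```text
time_s: 4.38
tool_pos: [0.5972, -0.1435, 0.0858]
ee_rot: [[0.002, 1.0, -0.001], [1.0, -0.002, -0.0], [-0.0, -0.001, -1.0]]
contact_force: [0.4, 0.3, 0.0]
grip_width: 0.0632
rot [-0.03  0.01 -0.12] shift [ -78.9 -177.7    0.9]
```

```bash
python3 - <<'E'
from h import *
from scipy.optimize import least_squares
# fit plate: maximise contrast of gradient along circles r=65 (top edge), 50, 34 at z=.01
for n in ['top','side']:
    d=load(n); g=cv2.cvtColor(d['color'],cv2.COLOR_BGR2GRAY).astype(np.float32)
    a=np.linspace(0,2*np.pi,180,endpoint=False)
    def mean(c,r):
        P=np.c_[c[0]+r*np.cos(a),c[1]+r*np.sin(a),np.full(180,.01)]; q=proj(d,P).astype(np.float32)
        return cv2.remap(g,q[:,0].reshape(1,-1),q[:,1].reshape(1,-1),cv2.INTER_LINEAR).mean()
    best=[]
    for rs in [(.034,.05)]:
        sc={}
        for x in np.arange(.410,.430,.0005):
            for y in np.arange(-.232,-.210,.0005):
                sc[(x,y)]=sum(mean((x,y),r)-.5*mean((x,y),r-.005)-.5*mean((x,y),r+.005) for r in rs)
        top=sorted(sc,key=sc.get)[-6:]; print(n,[(round(x,4),round(y,4),round(float(sc[(x,y)]),1)) for x,y in top])
E
```

```text
top [(np.float64(0.422), np.float64(-0.2225), 22.5), (np.float64(0.421), np.float64(-0.223), 22.7), (np.float64(0.4215), np.float64(-0.2235), 22.7), (np.float64(0.422), np.float64(-0.223), 22.7), (np.float64(0.4215), np.float64(-0.2225), 22.9), (np.float64(0.4215), np.float64(-0.223), 23.1)]
side [(np.float64(0.4215), np.float64(-0.226), 21.5), (np.float64(0.421), np.float64(-0.226), 21.5), (np.float64(0.421), np.float64(-0.225), 21.6), (np.float64(0.4215), np.float64(-0.225), 21.7), (np.float64(0.421), np.float64(-0.2255), 21.9), (np.float64(0.4215), np.float64(-0.2255), 21.9)]
```

```bash
python3 -m crank '[0,0,0,-20,-20,-5,-0.4, 0,0,0,-50,-55,-15,-0.4, 0,0,0,-80,-90,-35,-0.4, 0,0,0,-110,-125,-50,-0.4, 0,0,0,-140,-155,-60,-0.4, 0,0,0,-160,-172,-65,-0.4, 0,0,0,-161,-176,-65,-0.4, 0,0,0,-161,-176,-65,-0.4, 0,0,0,-161,-176,-65,-0.4]'
python3 -c "
from h import *
d,s=shot('wrist','w3.png');print(s['tool_pos'])"
```

```text
time_s: 5.5
tool_pos: [0.4214, -0.3034, 0.1509]
ee_rot: [[0.001, 1.0, -0.001], [1.0, -0.001, 0.0], [0.0, -0.001, -1.0]]
contact_force: [1.0, -1.1, -1.1]
grip_width: 0.0637
[ 0.42142225 -0.30340652  0.15085934]
```

View pics/w3.png

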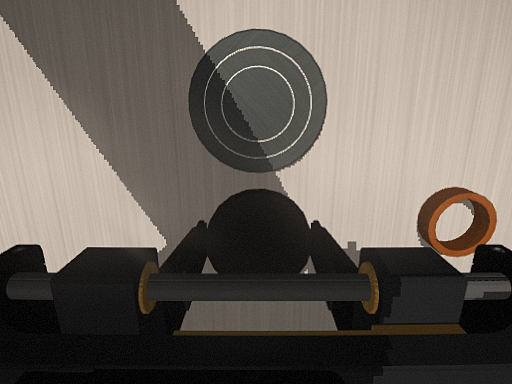

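```bash
python3 - <<'E'
from h import *
d=load('wrist')
g=cv2.cvtColor(d['color'],cv2.COLOR_BGR2GRAY)
m=np.zeros_like(g); cv2.circle(m,(258,103),62,255,-1)
e=((g>np.median(g[60:150,210:300])+45)&(m>0)).astype(np.uint8)
v,u=np.nonzero(e); print(len(u))
W=ray(d,np.c_[u,v],.01)[:,:2]
from scipy.optimize import least_squares
def f(p):
    r=np.hypot(W[:,0]-p[0],W[:,1]-p[1]); return np.minimum(abs(r-.034),abs(r-.05))
o=least_squares(f,[.421,-.223],loss='soft_l1',f_scale=.001); print('plate',o.x,np.abs(o.fun).mean())
# held pad: top face height when TCP z: top 12mm above bottom; bottom = TCP-.0252
zt=d['tp'][2]-.0252+.012
for uv in [(258.5,189.5),(208,240),(309,240),(215,215),(302,215)]:
    P=ray(d,uv,zt)[0]-d['tp']; print(uv,P.round(4))
E
```

```text
744
plate [ 0.41990108 -0.22535278] 0.0006191552029860246
(258.5, 189.5) [ 0.0003  0.0329 -0.0132]
(208, 240) [-0.0292  0.0023 -0.0132]
(309, 240) [ 0.0298  0.0023 -0.0132]
(215, 215) [-0.0244  0.0179 -0.0132]
(302, 215) [ 0.0251  0.0179 -0.0132]
```

```bash
python3 -c "
from h import *
togo([.4204,-.2255,.036],90)"
```

```text
rot [-0.04 -0.   -0.05] shift [ 77.9  -1.  114.8]
```

```bash
python3 -m crank '[0,0,0,25,-1,0,-0.4, 0,0,0,55,-1,10,-0.4, 0,0,0,74,-1,40,-0.4, 0,0,0,77.9,-1,75,-0.4, 0,0,0,77.9,-1,100,-0.4, 0,0,0,77.9,-1,110,-0.4, 0,0,0,77.9,-1,114,-0.4, 0,0,0,77.9,-1,114.8,-0.4, 0,0,0,77.9,-1,114.8,-0.4]'
```

```text
time_s: 6.68
tool_pos: [0.4206, -0.2256, 0.0366]
ee_rot: [[0.001, 1.0, 0.0], [1.0, -0.001, -0.001], [-0.001, 0.0, -1.0]]
contact_force: [1.3, 0.0, -0.5]
grip_width: 0.063
```

```bash
python3 -m crank '[0,0,0,0,0,0.9,-0.4, 0,0,0,0,0,0.9,-0.4, 0,0,0,0,0,0.9,1, 0,0,0,0,0,0.9,1, 0,0,0,0,0,0.9,1, 0,0,0,0,0,0.9,1, 0,0,0,0,0,-15,1, 0,0,0,-10,0,-50,1, 0,0,0,-30,0,-80,1, 0,0,0,-55,0,-110,1, 0,0,0,-78,0,-114,1, 0,0,0,-78,0,-114,1]'
python3 -c "
from h import *
d,s=shot('wrist','w4.png');print(s['tool_pos']); togo([.5132,-.0197,.10],90)"
```

```text
time_s: 8.18
tool_pos: [0.4203, -0.3047, 0.1502]
ee_rot: [[0.003, 1.0, 0.0], [1.0, -0.003, -0.001], [-0.001, 0.0, -1.0]]
contact_force: [0.3, -0.1, -0.0]
grip_width: 0.0953
[ 0.42034235 -0.30470489  0.15017198]
rot [-0.05 -0.03 -0.12] shift [284.1  92.6  49.8]
```

View pics/w4.png

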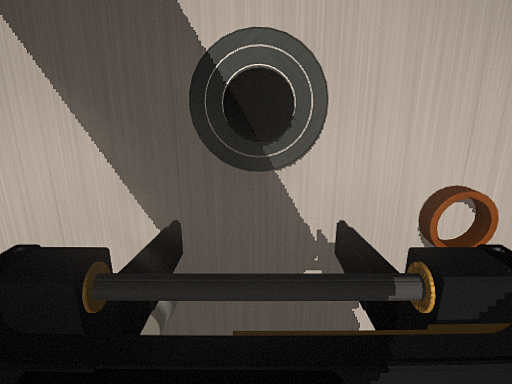

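```bash
cat > fit.py <<'E'
from h import *
from scipy.optimize import least_squares
def fit(d,c0,thr_pad=None):
    g=cv2.cvtColor(d['color'],cv2.COLOR_BGR2GRAY)
    m=np.zeros_like(g); cv2.circle(m,c0,62,255,-1)
    e=(cv2.subtract(g,cv2.medianBlur(g,9))>22)&(m>0)
    v,u=np.nonzero(e); W=ray(d,np.c_[u,v],.01)[:,:2]
    f=lambda p:np.minimum(abs(np.hypot(*(W-p).T)-.034),abs(np.hypot(*(W-p).T)-.05))
    o=least_squares(f,W.mean(0),loss='soft_l1',f_scale=.001); print('plate',o.x,len(u))
    return o.x
E
python3 - <<'E'
from fit import *
d=load('wrist'); fit(d,(258,101))
g=cv2.cvtColor(d['color'],cv2.COLOR_BGR2GRAY)
print(g[104,200:320:4],g[60:150:4,270])
c=d['color'][20:180,180:340]; cv2.imwrite('pics/w4z.png',cv2.convertScaleAbs(cv2.resize(c,None,fx=3.7,fy=3.7,interpolation=cv2.INTER_CUBIC),alpha=2.2))
E
```

```text
plate [ 0.4204185  -0.22535334] 971
[ 37  36  41  38  35  26  15  21  20  22  24  34  31  27  27  24  27  20
  30  29  28  28  27  27  59  72  71  76 196  74] [74 68 74 28 31 28 29 31 32 23 26 29 30 29 28 29 30 29 26 32 40 69 63]
```

View pics/w4z.png

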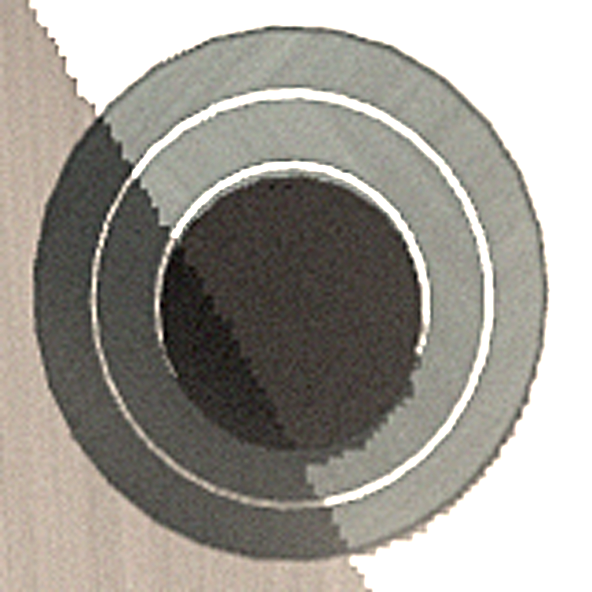

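```bash
python3 - <<'E'
from h import *
d=load('wrist')
for u,v in [(290,177),(159,305),(421,305),(290,450)]:
    uv=(180+u/3.7-.4,20+v/3.7-.4); print(uv,ray(d,uv,.022)[0].round(4),ray(d,uv,.010)[0].round(4))
E
```

```text
(257.9783783783784, 67.43783783783783) [ 0.4204 -0.1957  0.022 ] [ 0.4204 -0.1944  0.01  ]
(222.57297297297296, 102.03243243243243) [ 0.3892 -0.2241  0.022 ] [ 0.3878 -0.224   0.01  ]
(293.38378378378377, 102.03243243243243) [ 0.4515 -0.2242  0.022 ] [ 0.4529 -0.2241  0.01  ]
(257.9783783783784, 141.2216216216216) [ 0.4203 -0.2585  0.022 ] [ 0.4202 -0.2599  0.01  ]
```

```bash
python3 -m crank '[0,0,0,30,10,0,1, 0,0,0,75,25,0,1, 0,0,0,125,40,0,1, 0,0,0,175,56,0,1, 0,0,0,225,72,0,1, 0,0,0,262,85,20,1, 0,0,0,282,92,50,1, 0,0,0,284.1,92.6,85,1, 0,0,0,284.1,92.6,110,1, 0,0,0,284.1,92.6,120,1, 0,0,0,284.1,92.6,120,1]'
python3 -c "
from h import *
togo([.5132,-.0197,.0245],90)"
```

```text
time_s: 9.6
tool_pos: [0.5125, -0.0193, 0.0291]
ee_rot: [[0.002, 1.0, -0.003], [1.0, -0.002, 0.001], [0.001, -0.003, -1.0]]
contact_force: [0.4, -0.4, 0.6]
grip_width: 0.0952
rot [-0.16 -0.05 -0.11] shift [-0.4  0.7  4.6]
```

```bash
python3 -m crank '[0,0,0,-0.4,0.7,4.6,1, -0.1,0,0,-0.4,0.7,4.6,-0.5, -0.1,0,0,-0.4,0.7,4.6,-0.5, -0.1,0,0,-0.4,0.7,4.6,-0.5, -0.1,0,0,-0.4,0.7,4.6,-0.5, -0.1,0,0,-0.4,0.7,4.6,-0.5, -0.1,0,0,-0.4,0.7,4.6,-0.5, -0.1,0,0,-0.4,0.7,4.6,-0.5]' 25
python3 -c "
from h import *
print(read_state()['tool_pos'])"
```

```text
time_s: 10.6
tool_pos: [0.5133, -0.0198, 0.0246]
ee_rot: [[0.002, 1.0, -0.001], [1.0, -0.002, 0.001], [0.001, -0.001, -1.0]]
contact_force: [-0.2, 0.7, 2.3]
grip_width: 0.0547
[ 0.51329447 -0.01976993  0.02463596]
```

```bash
python3 -m crank '[0,0,0,0,0,-15,-0.5, 0,0,0,-5,-2,-45,-0.5, 0,0,0,-35,-12,-80,-0.5, 0,0,0,-80,-27,-110,-0.5, 0,0,0,-130,-43,-125,-0.5, 0,0,0,-180,-60,-125,-0.5, 0,0,0,-225,-75,-125,-0.5, 0,0,0,-260,-87,-125,-0.5, 0,0,0,-280,-92,-125,-0.5, 0,0,0,-285,-93,-125,-0.5, 0,0,0,-285,-93,-125,-0.5, 0,0,0,-285,-93,-125,-0.5]' 25
python3 -c "
from h import *
d,s=shot('wrist','w5.png');print(s['tool_pos'])
c=d['color'][20:300,150:380]; cv2.imwrite('pics/w5z.png',cv2.convertScaleAbs(cv2.resize(c,None,fx=2.1,fy=2.1,interpolation=cv2.INTER_CUBIC),alpha=2.2))"
```

```text
time_s: 12.1
tool_pos: [0.4202, -0.3036, 0.1495]
ee_rot: [[0.001, 1.0, -0.001], [1.0, -0.001, 0.001], [0.001, -0.001, -1.0]]
contact_force: [-0.1, 0.2, -0.0]
grip_width: 0.055
[ 0.42015985 -0.3036205   0.14949494]
```

View pics/w5z.png

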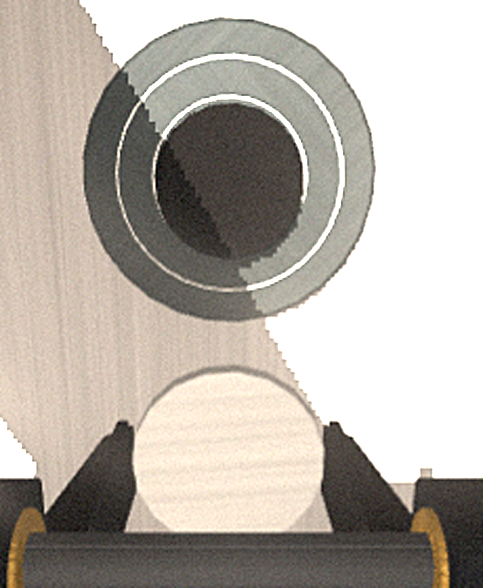

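```bash
python3 - <<'E'
from fit import *
d=load('wrist'); fit(d,(258,100))
zb=d['tp'][2]-.0246
for v,z in [(371,zb+.008),(366.5,zb)]:
    print((ray(d,(150+228/2.1,20+v/2.1-.3),z)[0]-d['tp']).round(4))
for u,v in [(130,450),(326,450)]: print((ray(d,(150+u/2.1-.3,20+v/2.1-.3),zb+.008)[0]-d['tp']).round(4))
togo([.4204,-.2262,.0475],90)
E
```

```text
plate [ 0.42039294 -0.22529005] 973
[ 0.0004  0.0279 -0.0166]
[ 0.0004  0.0268 -0.0246]
[-0.0275  0.0046 -0.0166]
[ 0.0279  0.0046 -0.0166]
rot [-0.06 -0.06 -0.04] shift [ 77.4   0.3 102.1]
```

```bash
python3 -m crank '[0,0,0,25,0,0,-0.5, 0,0,0,55,0,10,-0.5, 0,0,0,74,0.3,35,-0.5, 0,0,0,77.4,0.3,65,-0.5, 0,0,0,77.4,0.3,88,-0.5, 0,0,0,77.4,0.3,98,-0.5, 0,0,0,77.4,0.3,101.5,-0.5, 0,0,0,77.4,0.3,102.2,-0.5, 0,0,0,77.4,0.3,102.4,-0.5, 0,0,0,77.4,0.3,102.4,-0.5]'; python3 -c "
from h import *
print(read_state()['tool_pos'])"
```

```text
time_s: 13.4
tool_pos: [0.4205, -0.2263, 0.0476]
ee_rot: [[0.001, 1.0, -0.0], [1.0, -0.001, 0.001], [0.001, -0.0, -1.0]]
contact_force: [-0.1, 0.2, -0.8]
grip_width: 0.0551
[ 0.42054131 -0.22634163  0.04761787]
```

```bash
python3 -m crank '[0,0,0,0,0,0.9,-0.5, 0,0,0,0,0,0.9,-0.5, 0,0,0,0,0,0.9,-0.5, 0,0,0,0,0,0.9,0, 0,0,0,0,0,0.9,1, 0,0,0,0,0,0.9,1, 0,0,0,0,0,0.9,1, 0,0,0,0,0,0.9,1, 0,0,0,0,0,-15,1, 0,0,0,0,0,-50,1, 0,0,0,-30,0,-80,1, 0,0,0,-60,0,-110,1]'
python3 -c "
from h import *
d,s=shot('wrist','w6.png');print(s['tool_pos'])
c=d['color'][0:230,150:380]; cv2.imwrite('pics/w6z.png',cv2.convertScaleAbs(cv2.resize(c,None,fx=2.5,fy=2.5,interpolation=cv2.INTER_CUBIC),alpha=2.2))"
```

```text
time_s: 14.9
tool_pos: [0.4205, -0.287, 0.1588]
ee_rot: [[0.0, 1.0, -0.0], [1.0, -0.0, 0.0], [0.0, -0.0, -1.0]]
contact_force: [0.1, -0.3, -0.3]
grip_width: 0.095
[ 0.4205298  -0.28696339  0.15880548]
```

View pics/w6z.png

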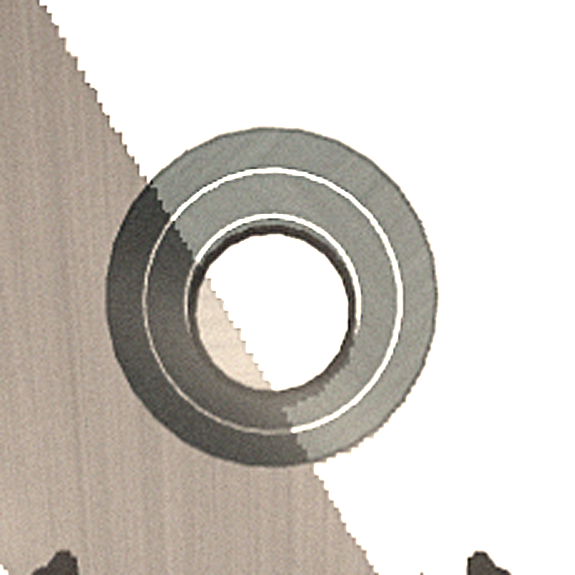

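```bash
python3 - <<'E'
from fit import *
d=load('wrist'); fit(d,(259,119))
f=lambda u,v,z:ray(d,(150+u/2.5-.3,v/2.5-.3),z)[0][:2].round(4)
print('coupon',f(274,312.5,.030), f(274,234,.03),f(274,391,.03)); print('pad far edge',f(274,224,.022),f(188,305,.022),f(356,300,.022))
t=load('top')
# dish: fit line lug & handle, rim
print('lugtip',ray(t,(90+655/6-.4,150+170/6-.4),.038),'handletip',ray(t,(90+52/6-.4,150+274/6-.4),.0385), 'hmid', ray(t,(90+272/6-.4,150+240/6-.4),.0385))
print('rim c',ray(t,(90+(331+568)/12-.4,150+(88+328)/12-.4),.022))
E
```

```text
plate [ 0.42049629 -0.22528341] 830
coupon [ 0.4215 -0.2259] [ 0.4214 -0.1989] [ 0.4215 -0.2544]
pad far edge [ 0.4214 -0.1952] [ 0.3897 -0.2237] [ 0.4517 -0.2219]
lugtip [[0.56008121 0.13217788 0.038     ]] handletip [[0.50709396 0.41602577 0.0385    ]] hmid [[0.52451169 0.31261772 0.0385    ]]
rim c [[0.54212531 0.2334832  0.022     ]]
```

```bash
python3 -c "
from h import *
togo([.555,.150,.20],100.6)"
```

```text
rot [  0.23   0.27 -10.67] shift [440.9 132.8 -39.1]
```

```bash
python3 -m crank '[0,0,0,35,10,-10,1, 0,0,0,80,24,-20,1, 0,0,-2,130,38,-39,1, 0,0,-4,180,53,-39,1, 0,0,-6,230,68,-39,1, 0,0,-8,280,84,-39,1, 0,0,-10,330,100,-39,1, 0.2,0.2,-10.7,380,114,-39,1, 0.2,0.2,-10.7,420,127,-39,1, 0.2,0.2,-10.7,440,133,-39,1, 0.2,0.2,-10.7,441,133,-39,1, 0.2,0.2,-10.7,441,133,-39,1]'
python3 -c "
from h import *
d,s=shot('wrist','w7.png');print(s['tool_pos'])
c=d['color'][0:240,100:420]; cv2.imwrite('pics/w7z.png',cv2.convertScaleAbs(cv2.resize(c,None,fx=2.5,fy=2.5,interpolation=cv2.INTER_CUBIC),alpha=1.3))"
```

```text
time_s: 16.45
tool_pos: [0.5549, 0.1492, 0.1998]
ee_rot: [[-0.184, 0.983, 0.0], [0.983, 0.184, -0.001], [-0.001, -0.0, -1.0]]
contact_force: [1.5, -0.3, -0.2]
grip_width: 0.0951
[0.55488513 0.14919539 0.19977827]
```

View pics/w7z.png

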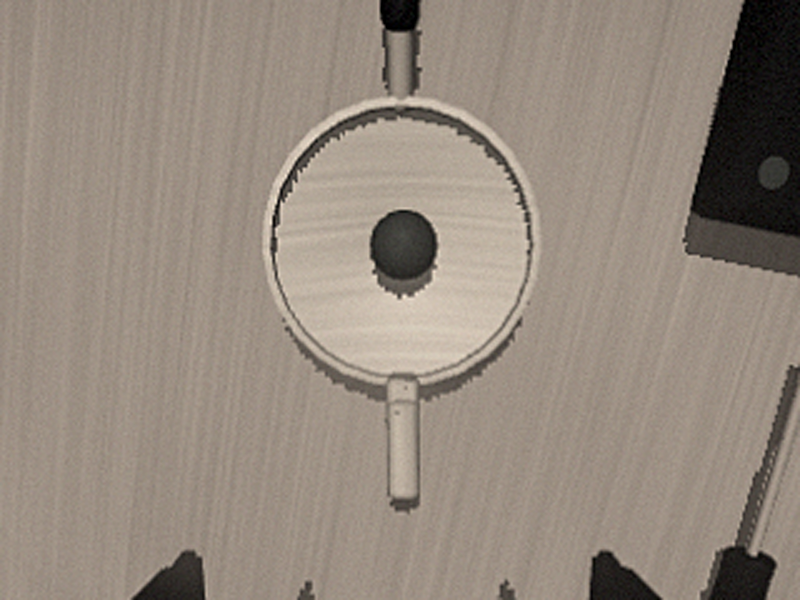

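```bash
python3 - <<'E'
from h import *
d=load('wrist')
f=lambda u,v,z:ray(d,(100+u/2.5-.3,v/2.5-.3),z)[0]
tip=f(403.5,497,.038);root=f(402.8,400,.038);hn=f(400.5,15,.0395);ball=f(403.5,245,.022)
rim=[f(264,245,.022),f(540,245,.022),f(401,97,.022),f(401,388,.022)]
print('tip',tip,'root',root,'hn',hn,'ball',ball); print('rim',(rim[0]+rim[1])/2,(rim[2]+rim[3])/2,np.linalg.norm(rim[0]-rim[1]),np.linalg.norm(rim[2]-rim[3]))
u=(hn-tip)[:2];u/=np.linalg.norm(u);a=np.degrees(np.arctan2(u[1],u[0]));print('heading',a,'lug grip from tip',tip[:2]+.020*u, 'from ball',ball[:2]-.086*u)
s=tip[:2]+.020*u
togo([s[0],s[1],.030],a)
E
```

```text
tip [0.56128456 0.13085818 0.038     ] root [0.5530724  0.17234928 0.038     ] hn [0.52564359 0.31189853 0.0395    ] ball [0.54185486 0.23337038 0.022     ]
rim [0.5412195  0.23333345 0.022     ] [0.54116709 0.23145158 0.022     ] 0.1143837728274645 0.11572343269163532
heading 101.13725756349847 lug grip from tip [0.55742136 0.15048153] from ball [0.55846662 0.14899   ]
rot [-0.    0.08 -0.56] shift [  1.2   2.7 169.9]
```

```bash
python3 -m crank '[0,0,0,1.2,2.8,30,0.2, 0,0,-0.5,1.2,2.8,70,0, 0,0,-0.5,1.2,2.8,105,-0.2, 0,0,-0.5,1.2,2.8,130,-0.3, 0,0,-0.5,1.2,2.8,148,-0.4, 0,0,-0.5,1.2,2.8,160,-0.4, 0,0,-0.5,1.2,2.8,166,-0.4, 0,0,-0.5,1.2,2.8,169,-0.4, 0,0,-0.5,1.2,2.8,169,-0.4]' 5
python3 -c "
from h import *
d,s=shot('wrist','w8.png');print(s['tool_pos']);togo([.5578,.1500,.031],101.1)"
```

```text
time_s: 17.62
tool_pos: [0.5577, 0.1505, 0.0312]
ee_rot: [[-0.192, 0.981, 0.001], [0.981, 0.192, -0.001], [-0.001, 0.0, -1.0]]
contact_force: [-0.5, 1.0, -0.4]
grip_width: 0.028
[0.55770321 0.15050485 0.03121104]
rot [ 0.04  0.08 -0.02] shift [-0.5 -0.   0.3]
```

View pics/w8.png

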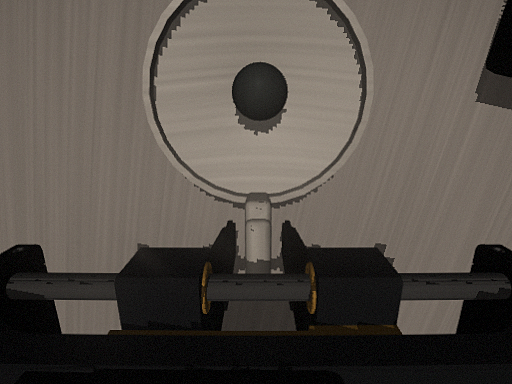

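The lug (column 258) sits midway between the fingers (236 and 284), and the ball is central at (260,92). I'll close gently.

```bash
python3 -m crank '[0,0,0,0,0,0,-0.55, 0,0,0,0,0,0,-0.64, 0,0,0,0,0,0,-0.67, 0,0,0,0,0,0,-0.69, 0,0,0,0,0,0,-0.71, 0,0,0,0,0,0,-0.73, 0,0,0,0,0,0,-0.75, 0,0,0,0,0,0,-0.8, 0,0,0,0,0,0,-0.8]' 5
python3 -m crank '[0,0,0,0,0,0,-0.85,0,0,0,0,0,0,-0.9]' 20
python3 -m crank '[0,0,0,0,0,0,-0.95,0,0,0,0,0,0,-1,0,0,0,0,0,0,-1]' 58
python3 -c "
from h import *
d,s=shot('wrist','w9.png');print(s['tool_pos'],s['contact_force'],s['grip_width']);"
```

```text
time_s: 18.8
tool_pos: [0.5577, 0.1505, 0.0313]
ee_rot: [[-0.192, 0.981, 0.001], [0.981, 0.192, -0.001], [-0.001, 0.0, -1.0]]
contact_force: [-0.6, -0.6, 0.3]
grip_width: 0.0135
time_s: 19.05
tool_pos: [0.5576, 0.1505, 0.0313]
ee_rot: [[-0.192, 0.981, 0.001], [0.981, 0.192, -0.001], [-0.001, 0.0, -1.0]]
contact_force: [-1.3, 0.3, 0.6]
grip_width: 0.0135
time_s: 19.42
tool_pos: [0.5576, 0.1505, 0.0313]
ee_rot: [[-0.192, 0.981, 0.001], [0.981, 0.192, -0.001], [-0.001, 0.0, -1.0]]
contact_force: [-0.5, 0.1, 1.5]
grip_width: 0.0134
[0.55761369 0.15049651 0.03131275] [-0.50165645  0.06472062  1.53745558] 0.013421059694816469
```

View pics/w9.png

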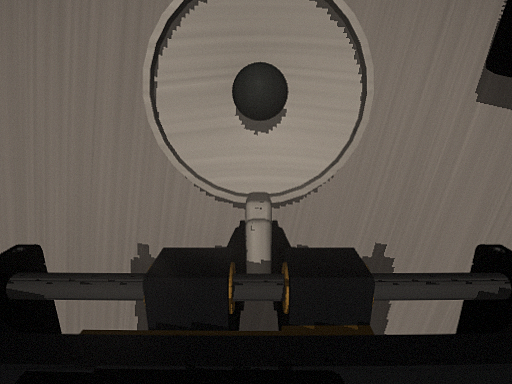

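```bash
python3 -m crank '[0,0,0,0,0,-0.5,-1, 0,0,0,0,0,-1.5,-1, 0,0,0,0,0,-3,-1, 0,0,0,0,0,-5,-1, 0,0,0,0,0,-7,-1, 0,0,0,0,0,-8.5,-1, 0,0,0,0,0,-9,-1, 0,0,0,0,0,-9,-1]' 60
python3 -c "
from h import *
d,s=shot('wrist','w10.png');print(s['tool_pos'],s['contact_force'],s['ft_torque'],s['grip_width']);d,s=shot('side','s10.png')
c=d['color'][190:350,140:280]; cv2.imwrite('pics/s10z.png',cv2.resize(c,None,fx=3.7,fy=3.7,interpolation=cv2.INTER_CUBIC))"
```

```text
time_s: 20.48
tool_pos: [0.5576, 0.1505, 0.0403]
ee_rot: [[-0.192, 0.981, 0.001], [0.981, 0.192, -0.001], [-0.001, 0.0, -1.0]]
contact_force: [-0.4, -1.0, -2.5]
grip_width: 0.0133
[0.5576185  0.1505334  0.04034268] [-0.43473065 -0.96444727 -2.46175747] [-0.24599146 -0.06559202  0.01417882] 0.013344978004261264
```

View pics/w10.png

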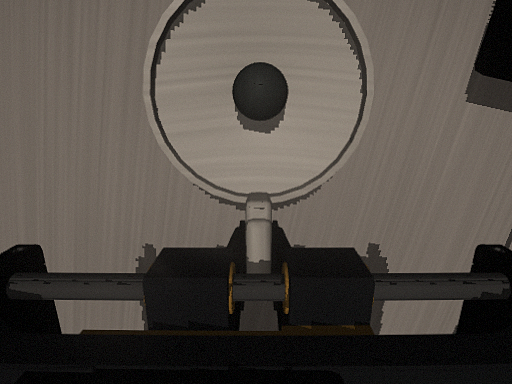

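View pics/s10z.png

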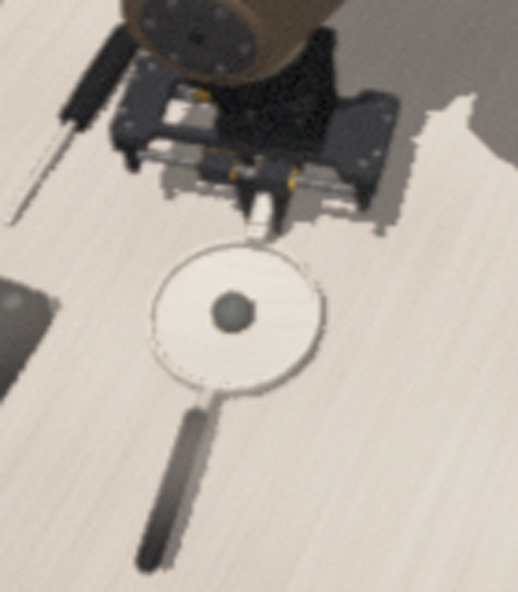

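The full 2.5 N is carried, the dish hasn't drooped and the ball hasn't moved. I'll keep lifting.

```bash
python3 -m crank '[0,0,0,0,0,-1,-1, 0,0,0,0,0,-4,-1, 0,0,0,0,0,-9,-1, 0,0,0,0,0,-16,-1, 0,0,0,0,0,-24,-1, 0,0,0,0,0,-33,-1, 0,0,0,0,0,-42,-1, 0,0,0,0,0,-50,-1, 0,0,0,0,0,-56,-1, 0,0,0,0,0,-60,-1, 0,0,0,0,0,-62,-1, 0,0,0,0,0,-62,-1]' 60
python3 -m crank '[0,0,0,0,0,-1,-1, 0,0,0,0,0,-4,-1, 0,0,0,0,0,-9,-1, 0,0,0,0,0,-16,-1, 0,0,0,0,0,-25,-1, 0,0,0,0,0,-35,-1, 0,0,0,0,0,-45,-1, 0,0,0,0,0,-54,-1, 0,0,0,0,0,-61,-1, 0,0,0,0,0,-66,-1, 0,0,0,0,0,-68,-1, 0,0,0,0,0,-68,-1]' 60
python3 -c "
from h import *
d,s=shot('wrist','w11.png');print(s['tool_pos'],s['contact_force'],s['q'])"
```

```text
time_s: 22.08
tool_pos: [0.5575, 0.1506, 0.1022]
ee_rot: [[-0.192, 0.981, 0.0], [0.981, 0.192, -0.001], [-0.001, 0.0, -1.0]]
contact_force: [-0.9, 0.0, -1.9]
grip_width: 0.0138
time_s: 23.58
tool_pos: [0.5575, 0.1507, 0.1702]
ee_rot: [[-0.192, 0.981, 0.0], [0.981, 0.192, -0.001], [-0.001, 0.0, -1.0]]
contact_force: [-0.4, -0.1, -2.0]
grip_width: 0.0136
[0.55748501 0.15068526 0.17017614] [-0.41008659 -0.06463071 -2.04953896] [ 0.15023143  0.4994595   1.75074969 -0.00179614  0.89115586 -0.04206602]
```

View pics/w11.png

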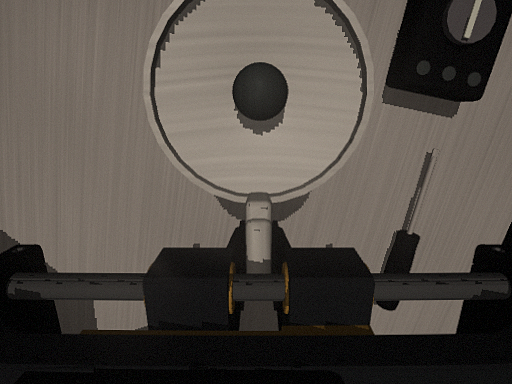

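```bash
python3 - <<'E'
import numpy as np
for a in [.5,2,5,9,13.5,18,22.5,26.5,30,32.3,33.4,33.7]:
    r=np.radians(a); print(f"0,0,{a},{86*(1-np.cos(r)):.1f},{-86*np.sin(r):.1f},0,-1",end=', ')
E
```

```text
0,0,0.5,0.0,-0.8,0,-1, 0,0,2,0.1,-3.0,0,-1, 0,0,5,0.3,-7.5,0,-1, 0,0,9,1.1,-13.5,0,-1, 0,0,13.5,2.4,-20.1,0,-1, 0,0,18,4.2,-26.6,0,-1, 0,0,22.5,6.5,-32.9,0,-1, 0,0,26.5,9.0,-38.4,0,-1, 0,0,30,11.5,-43.0,0,-1, 0,0,32.3,13.3,-46.0,0,-1, 0,0,33.4,14.2,-47.3,0,-1, 0,0,33.7,14.5,-47.7,0,-1,
```

```bash
python3 -m crank '[0,0,0.5,0,-0.8,0,-1, 0,0,2,0.1,-3,0,-1, 0,0,5,0.3,-7.5,0,-1, 0,0,9,1.1,-13.5,0,-1, 0,0,13.5,2.4,-20.1,0,-1, 0,0,18,4.2,-26.6,0,-1, 0,0,22.5,6.5,-32.9,0,-1, 0,0,26.5,9,-38.4,0,-1, 0,0,30,11.5,-43,0,-1, 0,0,32.3,13.3,-46,0,-1, 0,0,33.4,14.2,-47.3,0,-1, 0,0,33.7,14.5,-47.7,0,-1]' 60
python3 -c "
from h import *
d,s=shot('wrist','w12.png');print(s['tool_pos'],s['contact_force'],s['q'])"
```

```text
time_s: 25.12
tool_pos: [0.5078, 0.1557, 0.17]
ee_rot: [[0.385, 0.923, 0.0], [0.923, -0.385, -0.001], [-0.001, 0.001, -1.0]]
contact_force: [0.4, 0.3, -2.1]
grip_width: 0.0133
[0.50776094 0.15573322 0.17002   ] [ 0.38595374  0.30874858 -2.07172458] [ 0.1738647   0.44160454  1.86323783 -0.00189872  0.83687216  0.57009379]
```

View pics/w12.png

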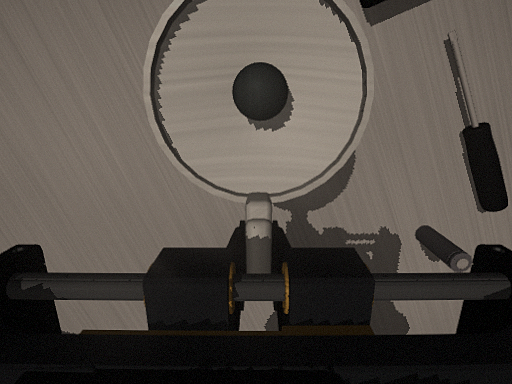

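The ball is still central at (260,92). Next third of the turn.

```bash
python3 -m crank '[0,0,0.5,0,-0.8,0,-1, 0,0,2,0.1,-3,0,-1, 0,0,5,0.3,-7.5,0,-1, 0,0,9,1.1,-13.5,0,-1, 0,0,13.5,2.4,-20.1,0,-1, 0,0,18,4.2,-26.6,0,-1, 0,0,22.5,6.5,-32.9,0,-1, 0,0,26.5,9,-38.4,0,-1, 0,0,30,11.5,-43,0,-1, 0,0,32.3,13.3,-46,0,-1, 0,0,33.4,14.2,-47.3,0,-1, 0,0,33.7,14.5,-47.7,0,-1]' 60
python3 -m crank '[0,0,0.5,0,-0.8,0,-1, 0,0,2,0.1,-3,0,-1, 0,0,5,0.3,-7.5,0,-1, 0,0,9,1.1,-13.5,0,-1, 0,0,13.5,2.4,-20.1,0,-1, 0,0,18,4.2,-26.6,0,-1, 0,0,22.5,6.5,-32.9,0,-1, 0,0,26.5,9,-38.4,0,-1, 0,0,30,11.5,-43,0,-1, 0,0,32.3,13.3,-46,0,-1, 0,0,33.4,14.2,-47.3,0,-1, 0,0,33.7,14.5,-47.7,0,-1]' 60
python3 -c "
from h import *
d,s=shot('wrist','w13.png');print(s['tool_pos'],s['contact_force'],s['q'],s['ee_rot']);shot('side','s13.png');shot('top','t13.png')"
```

```text
time_s: 26.68
tool_pos: [0.4693, 0.1875, 0.17]
ee_rot: [[0.832, 0.554, 0.0], [0.554, -0.832, -0.001], [-0.001, 0.001, -1.0]]
contact_force: [-1.4, 0.4, -2.4]
grip_width: 0.0134
time_s: 28.18
tool_pos: [0.4549, 0.2353, 0.1699]
ee_rot: [[1.0, -0.001, 0.0], [-0.001, -1.0, -0.001], [0.0, 0.001, -1.0]]
contact_force: [-0.1, 0.1, -1.8]
grip_width: 0.0134
[0.45489396 0.23528187 0.16987061] [-0.06763104  0.0784598  -1.80997867] [ 3.48942919e-01  4.18351202e-01  1.90787469e+00 -1.80145128e-03
  8.15830496e-01  1.92192612e+00] [[ 9.99999547e-01 -9.52109554e-04  1.35512594e-05]
 [-9.52089780e-04 -9.99998579e-01 -1.39119477e-03]
 [ 1.48758100e-05  1.39118123e-03 -9.99999032e-01]]
```

View pics/w13.png

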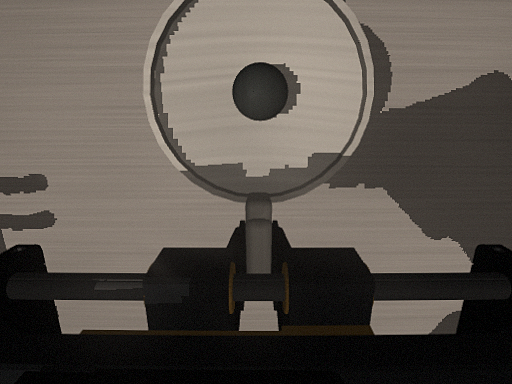

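View pics/s13.png

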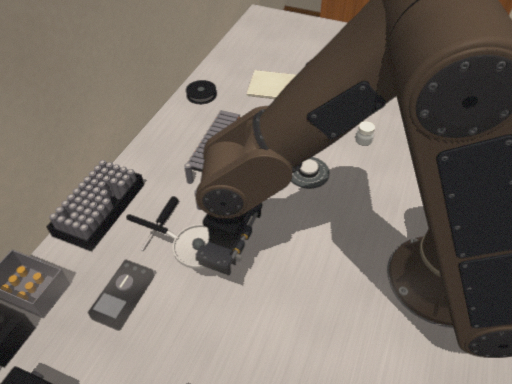

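View pics/t13.png

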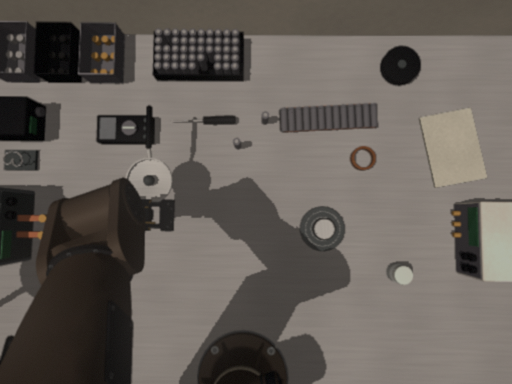

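```bash
python3 - <<'E'
from h import *
t=load('top'); g=cv2.cvtColor(t['color'],cv2.COLOR_BGR2GRAY)
W=world_map(t)
for v in range(106,150,5): 
    u=np.arange(140,160); m=(W[v,u,2]>.12)&(W[v,u,2]<.22); print(v,u[m].mean() if m.any() else None, W[v,u[m]].mean(0).round(4) if m.any() else None)
P=W[105:160,130:175].reshape(-1,3);h=P[(P[:,2]>.15)&(P[:,2]<.2)&(P[:,0]>.605)]
c=np.polyfit(h[:,0],h[:,1],1);print('handle heading deg',np.degrees(np.arctan(c[0])),'slope z',np.degrees(np.arctan(np.polyfit(h[:,0],h[:,2],1)[0])),h[:,0].min(),h[:,0].max(),len(h))
w=load('wrist');V=world_map(w).reshape(-1,3)
C=np.array([.541,.235]);r=np.hypot(*(V[:,:2]-C).T)
for lo,hi,z0,z1 in [(.0545,.0585,.15,.175),(.02,.048,.13,.165)]:
    k=(r>lo)&(r<hi)&(V[:,2]>z0)&(V[:,2]<z1)
    A=np.c_[V[k,0]-C[0],V[k,1]-C[1],r[k],np.ones(k.sum())] if lo<.05 else np.c_[V[k,0]-C[0],V[k,1]-C[1],np.ones(k.sum())]
    print(k.sum(),np.linalg.lstsq(A,V[k,2],rcond=None)[0].round(4))
print('ball',ray(w,(260.0,91.5),.139+.022))
E
```

```text
106 149.0 [0.7221 0.2349 0.1799]
111 148.5 [0.7097 0.2358 0.1796]
116 148.5 [0.6973 0.2356 0.1791]
121 148.5 [0.6851 0.2355 0.178 ]
126 148.5 [0.6726 0.2351 0.1781]
131 148.5 [0.6603 0.2349 0.1776]
136 148.5 [0.6477 0.2343 0.1782]
141 148.5 [0.6356 0.2344 0.1765]
146 148.0 [0.6233 0.2355 0.1759]
handle heading deg 0.006244681459487977 slope z 3.6145577620852904 0.6050288806226967 0.7253781475724763 288
4747 [0.007  0.005  0.1586]
22374 [4.500e-03 1.000e-04 1.622e-01 1.439e-01]
ball [[0.54032962 0.23358559 0.161     ]]
```

```bash
python3 -m crank '[0,0,0,0,0,0,-1, 0,0,0,0,0,0,-1, 0,0,0,0,0,0,-1, 0,0,0,0,0,0,-1]' 60
python3 -c "
from h import *
d,s=shot('wrist','w14.png');print(s['time_s'],s['tool_pos'],abs(s['qvel']).max())
a=cv2.imread('pics/w13.png').astype(int);print('diff vs w13',abs(a-d['color']).mean())
a=cv2.imread('pics/top0.png').astype(int);b=cv2.imread('pics/t13.png').astype(int)
for n,(u,v) in dict(cella=(237,143),cellb=(265,118),pack=(328,118),tape=(363,158),jar=(403,274),driver=(212,120)).items(): print(n,round(abs(a-b)[v-10:v+11,u-15:u+16].mean(),1))
from rig import job_done; print(job_done())"
```

```text
time_s: 28.82
tool_pos: [0.4549, 0.2352, 0.1699]
ee_rot: [[1.0, -0.0, 0.0], [-0.0, -1.0, -0.001], [0.0, 0.001, -1.0]]
contact_force: [-0.0, -0.2, -2.7]
grip_width: 0.0136
28.825 [0.4549083  0.23516101 0.16989692] 0.0009750032091213221
diff vs w13 3.1685045030381946
cella 18.6
cellb 18.1
pack 12.6
tape 16.6
jar 20.9
driver 15.1
the job is handed in; nothing more can be done
None
```

The test is set up and the job is handed in at 28.8 s, with the arm still holding the dish by its lug for the operator.

- **Stack:** The rubber disc lies on the middle of the plate with the aluminium coupon on top. In the wrist view after placing, the disc was about 2 mm and the coupon about 1 mm off the plate centre.
- **Dish:** The underside is about 139 mm above the bench. The handle points straight away at about 0° in the top view, and the arm was still at hand-in.
- **Level:** The wrist depth shows about 0.3–0.5° of tilt on the rim and inside the dish. The top camera's depth along the handle suggested 3.6°. I put that down to its coarse depth, because the dish looked unchanged in the grip from before the lift to the end.
- **Ball:** It stayed in the middle in every wrist picture I viewed, and came out within about 2 mm of the dish centre at the end.
- **Bystanders:** By eye, all of them stand where they were in the top view. My last check, a pixel-difference comparison with the first picture, confirmed nothing because it gave high values around every object. I took that to be lighting and shadow changes from the moved arm, and did not measure their positions again.

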